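# Gauge the spindle bushes, sort them by fit and carry off the good ones

### The job

Take the stepped plug gauge from its stand and gently try it in the bore of every bronze bush, working along the row from your left to your right and going in as far as it will freely go: a bush that the thin go end does not enter is undersize and belongs in the yellow bin, one that takes the go end but stops the thicker step is right and is to stand upright in the blue caddy, and one that lets the step in as well is oversize and belongs in the red bin. Put the gauge back upright in its stand, and once all the right bushes are in the caddy, lift it by its handle, keep it level and set it down on the green mat, wholly on it and lengthwise along it. Leave the hex key, the tape and the other things where they lie.

Things in the scene. Friction and masses are not known exactly. Their poses are not given: they have to be found in the camera images.
- bush_1: first (leftmost) place of the row, counted from the robot's left (+y): flanged bronze bush standing on its flange: barrel 36 mm dia, 36 mm tall overall, flange at the foot 46 mm dia x 5 mm (grip the barrel above it); through bore about 13 mm (undersize), 16.6 mm (right) or 21 mm (oversize), told only by trying. Origin: centre of the underside, z along the bore. May be absent (None). 0.14 kg
- bush_2: second place of the row, counted from the robot's left (+y): a bush with the outside of bush_1, its bore one of the same three sizes; may be absent
- bush_3: third place of the row, counted from the robot's left (+y): a bush with the outside of bush_1, its bore one of the same three sizes; may be absent
- bush_4: fourth place of the row, counted from the robot's left (+y): a bush with the outside of bush_1, its bore one of the same three sizes; may be absent
- bush_5: fifth place of the row, counted from the robot's left (+y): a bush with the outside of bush_1, its bore one of the same three sizes; may be absent
- bush_6: sixth (rightmost) place of the row, counted from the robot's left (+y): a bush with the outside of bush_1, its bore one of the same three sizes; may be absent
- gauge: steel stepped plug gauge, stands in its stand tip down, 0.15 kg. Origin at the tip, z up along the grip: go length 15 mm dia from 0 to 12 mm (edge chamfered 1.5 mm), no-go length 18 mm dia from 12 to 24 mm, collar 30 mm dia from 24 to 29 mm, bare aluminium hexagonal grip 22 mm across flats from 29 to 81 mm with flats square to its x axis (and every 60 degrees on), red cap to 84 mm. Grip it at about 57 mm
- gauge_stand: fixed wooden block 64 x 64 x 34 mm tall on a steel foot plate; origin: centre of the underside. Upright round hole 22 mm dia in its middle, through to the bench; the gauge's collar rests on its top, so the gauge's origin is then 10 mm above the stand's
- caddy: blue sheet-metal carrying caddy, 120 mm (its x) x 200 mm (its y) x 42 mm tall, walls and floor 4 mm, a 3 mm wall in the middle (y = 0) parts it into two compartments. Origin: centre of the underside. 0.5 kg, loose
- caddy_handle: the caddy's black handle bar, over the middle wall, along the caddy's x: 112 mm long, 14 mm thick (caddy's y), 18 mm tall; origin at its centre, 74 mm above the caddy's underside
- bin_red: red open bin, 120 mm (x) x 170 mm (y) x 45 mm tall, walls and floor 4 mm; origin: centre of the underside. For oversize bushes
- bin_yellow: yellow open bin, same size as the red one. For undersize bushes
- mat: green bench mat, fixed, 165 mm (x) x 250 mm (y) x 3 mm; origin: centre of the underside
- hexkey: bright hex key, bystander; 93 x 33 x 4 mm
- tape_roll: roll of black tape, bystander; 63 mm dia, 19 mm tall

How it is judged (in metres and radians):
On the way, in this order (a step that is already met when the one before it is completed fails the run):
1. the gauge is lifted out of its stand (height (world z) of gauge above 0.045 m and angle between gauge's own z axis and vertical below 0.3 rad), for 0.1 s.
2. the held gauge is tried in bush_1: the go end goes in as far as the step (x of gauge in the frame of bush_1 between -0.004 and 0.004 m and y of gauge in the frame of bush_1 between -0.004 and 0.004 m and distance between the grasp point and bush_1 below 0.16 m and z of gauge in the frame of bush_1 below 0.0265 m), for 0.05 s.
3. the held gauge is tried in bush_2: the go end and the step go in (x of gauge in the frame of bush_2 between -0.004 and 0.004 m and y of gauge in the frame of bush_2 between -0.004 and 0.004 m and distance between the grasp point and bush_2 below 0.16 m and z of gauge in the frame of bush_2 below 0.0205 m), for 0.05 s.
4. the held gauge is tried in bush_3: the go end is pressed on the mouth and does not enter (x of gauge in the frame of bush_3 between -0.007 and 0.007 m and y of gauge in the frame of bush_3 between -0.007 and 0.007 m and distance between the grasp point and bush_3 below 0.16 m and z of gauge in the frame of bush_3 below 0.038 m and contact force between gauge and bush_3 above 0.5 N), for 0.05 s.
5. the held gauge is tried in bush_4: the go end goes in as far as the step (x of gauge in the frame of bush_4 between -0.004 and 0.004 m and y of gauge in the frame of bush_4 between -0.004 and 0.004 m and distance between the grasp point and bush_4 below 0.16 m and z of gauge in the frame of bush_4 below 0.0265 m), for 0.05 s.
6. the held gauge is tried in bush_5: the go end goes in as far as the step (x of gauge in the frame of bush_5 between -0.004 and 0.004 m and y of gauge in the frame of bush_5 between -0.004 and 0.004 m and distance between the grasp point and bush_5 below 0.16 m and z of gauge in the frame of bush_5 below 0.0265 m), for 0.05 s.
7. the held gauge is tried in bush_6: the go end and the step go in (x of gauge in the frame of bush_6 between -0.004 and 0.004 m and y of gauge in the frame of bush_6 between -0.004 and 0.004 m and distance between the grasp point and bush_6 below 0.16 m and z of gauge in the frame of bush_6 below 0.0205 m), for 0.05 s.
8. the caddy, with every right bush in it, is lifted by its handle (x of bush_1 in the frame of caddy between -0.056 and 0.056 m and y of bush_1 in the frame of caddy between -0.096 and 0.096 m and z of bush_1 in the frame of caddy between -0.005 and 0.035 m and x of bush_4 in the frame of caddy between -0.056 and 0.056 m and y of bush_4 in the frame of caddy between -0.096 and 0.096 m and z of bush_4 in the frame of caddy between -0.005 and 0.035 m and x of bush_5 in the frame of caddy between -0.056 and 0.056 m and y of bush_5 in the frame of caddy between -0.096 and 0.096 m and z of bush_5 in the frame of caddy between -0.005 and 0.035 m and height (world z) of caddy above 0.02 m and contact force between the fingers and caddy_handle above 1 N), for 0.2 s.
At the end, for the whole second after the job is handed in: Right bushes upright (0.3 rad) in the caddy, oversize ones in the red bin, undersize ones in the yellow bin; caddy level on the mat, centres within 35 mm, lengths aligned within 0.3 rad; gauge upright in its stand, collar down; bushes and caddy at rest (x of bush_1 in the frame of caddy between -0.056 and 0.056 m and y of bush_1 in the frame of caddy between -0.096 and 0.096 m and z of bush_1 in the frame of caddy between -0.005 and 0.035 m and x of bush_4 in the frame of caddy between -0.056 and 0.056 m and y of bush_4 in the frame of caddy between -0.096 and 0.096 m and z of bush_4 in the frame of caddy between -0.005 and 0.035 m and x of bush_5 in the frame of caddy between -0.056 and 0.056 m and y of bush_5 in the frame of caddy between -0.096 and 0.096 m and z of bush_5 in the frame of caddy between -0.005 and 0.035 m and angle between each of bush_1, bush_4, bush_5's own z axis and vertical below 0.3 rad and x of bush_2 in the frame of bin_red between -0.056 and 0.056 m and y of bush_2 in the frame of bin_red between -0.081 and 0.081 m and z of bush_2 in the frame of bin_red between -0.005 and 0.035 m and x of bush_6 in the frame of bin_red between -0.056 and 0.056 m and y of bush_6 in the frame of bin_red between -0.081 and 0.081 m and z of bush_6 in the frame of bin_red between -0.005 and 0.035 m and x of bush_3 in the frame of bin_yellow between -0.056 and 0.056 m and y of bush_3 in the frame of bin_yellow between -0.081 and 0.081 m and z of bush_3 in the frame of bin_yellow between -0.005 and 0.035 m and horizontal distance between caddy and mat below 0.035 m and angle between the y axis of caddy and the y axis of mat, either way round below 0.3 rad and height (world z) of caddy between 0.001 and 0.008 m and angle between caddy's own z axis and vertical below 0.06 rad and horizontal distance between gauge and gauge_stand below 0.006 m and height (world z) of gauge below 0.016 m and angle between gauge's own z axis and vertical below 0.12 rad and linear speed of each of bush_1, bush_4, bush_5, bush_2, bush_6, bush_3, caddy below 0.03 m/s); the robot touches nothing.
It fails at once if the gauge is forced: more than 40 N between it and a bush (contact force between gauge and bush_1 above 40 N or contact force between gauge and bush_2 above 40 N or contact force between gauge and bush_3 above 40 N or contact force between gauge and bush_4 above 40 N or contact force between gauge and bush_5 above 40 N or contact force between gauge and bush_6 above 40 N).
It fails at once if hex key or tape roll moved by more than 40 mm (distance of any of hexkey, tape_roll from where it was at the start of the episode above 0.04 m).
It fails at once if the caddy is tipped by more than 0.5 rad (angle between caddy's own z axis and vertical above 0.5 rad).
Of bush_1, bush_4, bush_5 only 1 to 2 are there at a start; the rules pass over those that are not, and their reading is None.
Of bush_2, bush_6, bush_3 only 2 to 3 are there at a start; the rules pass over those that are not, and their reading is None.
At some moment in a run one of bush_1, bush_2, bush_3, bush_4, bush_5, bush_6, caddy may be knocked a few centimetres aside while the robot is not near it.
It also fails if it takes over 210 s, if anything falls off the work surface, if the arm or the gripper's body presses on something with over 40 N, if the wrist force passes 120 N, or if a joint passes its speed limit or range.

### The arm

A 6-joint arm with a two-finger parallel gripper is mounted at the origin on the work surface; the furniture and walls round the work are solid. World frame = base frame: x ahead of the robot, y to its left, z up, the work surface at z = 0. Lengths are in mm, angles in rad, forces in N, time in s.
With the tool pointing down it reaches from about 300 to 775 mm from the base axis. Payload 14.6 kg.
Tool frame: the origin (TCP) lies at the very end of the fingers, on their centre line; the grasp point (between the pads) lies 19 mm behind it (grip_point_offset is the distance from the TCP to the grasp point, in mm); z points along the fingers, y is the line along which they close (so a half turn about z gives the same grasp; the last joint's range is limited). The gripper opens to 94 mm and grips with 3 to 60 N. Pads are 16 mm wide; open, the fingers measure 119 mm over their backs; the gripper's body (75 mm by 177 mm) begins 78 mm behind the grasp point.
Start: joints at [1.102, 0.3, 1.521, -0, 1.321, -0.067], TCP at [215.088, 506.188, 205.446] pointing down, gripper open.
Joint ranges: [-3.03, 3.03], [-0.79, 2.21], [0.23, 2.52], [-1.04, 4.18], [0, 3.07], [-2.55, 2.55]. Speed limits (rad/s): [2.22, 2.22, 2.57, 3.14, 3.14, 3.14].

### API

Orientations are given as [roll, pitch, yaw] about the fixed x, y, z axes, in that order (R = Rz(yaw) Ry(pitch) Rx(roll)).
In Python, from cell import read_state, camera, camera_info, sign_off, grip_point_offset gives the robot as it stands.
- The arm moves only by the shell command python3 -m handwheel 'ROWS' [FORCE]. ROWS is text: rows parted by semicolons, each of 5 numbers parted by spaces: the shift along the world's x, y, z in units of 40 mm (1.0 is 40 mm), then the turn about the world's z in units of 5 degrees (1.0 is 5 degrees), then the closure, from 0 (fully open) to 1 (shut). In form: dx dy dz yaw gripper; .... A call has 1 to 12 rows; each row shifts and turns the commanded pose from where the row before left it; what a row does not reach is not made up. A row lasts 1/12 s, in which the tool goes at most 41.7 mm and 7.16 degrees, less where a joint would pass 70% of its speed; a pose out of reach is approached as far as the arm can. A call is refused whole if a number of a shift passes 1 or a number of a turn 1, either way. A call with a gripper value outside its range is refused whole. The fingers move at their own pace and stop on an object; FORCE is the grip in N (left out, the last holds). Time passes only in rows, so rows that do not move let the fingers close. It gives the time, the measured TCP pose, the force, the opening and the grip force at its end, in the units of the state.
- read_state(): the state, without advancing time (a new reading comes with each control period).
- camera(name): name is "scene" or "top" or "wrist"; returns (picture, depth): 384x512x3 uint8, red, green, blue; 384x512 float32, mm along the optical axis (not along the pixel's ray), 0 where there is no reading.
- camera_info(name): a dict with "intrinsics" (3x3 intrinsics, pixels), "world_from_camera" (4x4, takes a point from camera to world coordinates). Camera axes: x right, y down, z forward; pixel columns grow to the right and rows downward; lengths in mm; the calibration is good to about 2 mm. A picture is of the moment at which its call begins: read the wrist's pose just before it. camera_info takes no time and is no camera call; for the wrist camera it gives the pose at the moment of the call.
- sign_off(): hands the job in; it is judged then, once.
The state is a dict: "clock": time; "joints": joint angles; "qd": joint speeds; "effort": joint torques, N m; "eef_pos": TCP position; "eef_rot": TCP orientation; "wrist_force": force on the tool from outside, world axes, zero at the start; "moment": the same for the moment, N m; "finger_gap": finger opening in mm; "finger_force": force on a finger pad.
Only numpy, scipy, OpenCV 4.12 (cv2) and the standard library are available. Lean on these libraries where they do the work, as an engineer would, in place of code of your own. Each camera call takes 0.05 s, during which the arm holds its last target. There are 200 camera calls.

## Working session

There is one attempt and no reset: what is moved stays moved. The work goes in short steps, Python scripts to look and compute and a shell command to move; the robot and the scene stay as the last step left them, time stands still between calls to the robot, and variables do not carry over. Pictures are saved under pics/ and viewed, at most 14 in all, crops included, and the job is handed in when it is done.

```bash
ls; mkdir -p pics; cat > h.py <<'E'
import numpy as np, cv2
from cell import *
def snap(n,f=None):
    ci=camera_info(n); p,d=camera(n)
    if f: cv2.imwrite('pics/'+f,cv2.cvtColor(p,cv2.COLOR_RGB2BGR))
    return p,d,np.array(ci['intrinsics']),np.array(ci['world_from_camera'])
def ray(u,v,K,T,z):
    d=T[:3,:3]@np.linalg.inv(K)@np.array([u,v,1.]); o=T[:3,3]
    return o+d*(z-o[2])/d[2]
def cloud(d,K,T):
    v,u=np.mgrid[:d.shape[0],:d.shape[1]]
    P=np.stack([(u-K[0,2])/K[0,0]*d,(v-K[1,2])/K[1,1]*d,d],-1)
    W=P@T[:3,:3].T+T[:3,3]; W[d==0]=np.nan
    return W
E
python3 - <<'E'
from h import *
s=read_state();print({k:np.round(v,3) if not isinstance(v,dict) else v for k,v in s.items()},grip_point_offset)
for n in('top','scene'):
    p,d,K,T=snap(n,n+'1.png');print(K,T.round(3))
    np.savez(n+'.npz',p=p,d=d,K=K,T=T)
E
```

```text
pics
{'clock': np.float64(0.0), 'joints': array([ 1.102,  0.3  ,  1.522,  0.   ,  1.321, -0.067]), 'qd': array([-0.   ,  0.001, -0.002, -0.001, -0.   , -0.001]), 'effort': array([ 0.0000e+00, -5.3180e+01, -3.5274e+01,  7.1000e-02,  2.4000e-02,
       -0.0000e+00]), 'eef_pos': array([214.974, 505.951, 204.872]), 'eef_rot': array([-3.14, -0.  ,  2.74]), 'wrist_force': array([0.075, 0.593, 0.489]), 'moment': array([-0.056, -0.048,  0.011]), 'finger_force': np.float64(0.0), 'finger_gap': np.float64(94.159)} 18.8
[[483.3679979    0.         260.668502  ]
 [  0.         483.3679979  190.09994905]
 [  0.           0.           1.        ]] [[ 4.600000e-02 -9.760000e-01  2.120000e-01  2.110550e+02]
 [-9.990000e-01 -4.500000e-02  9.000000e-03 -1.388200e+01]
 [ 1.000000e-03 -2.130000e-01 -9.770000e-01  1.500172e+03]
 [ 0.000000e+00  0.000000e+00  0.000000e+00  1.000000e+00]]
[[446.92543551   0.         251.97288697]
 [  0.         446.92543551 190.62878679]
 [  0.           0.           1.        ]] [[ 8.32000e-01 -2.78000e-01  4.80000e-01 -1.02797e+02]
 [-5.55000e-01 -4.40000e-01  7.06000e-01 -9.05091e+02]
 [ 1.50000e-02 -8.53000e-01 -5.21000e-01  7.20876e+02]
 [ 0.00000e+00  0.00000e+00  0.00000e+00  1.00000e+00]]
```

View pics/top1.png

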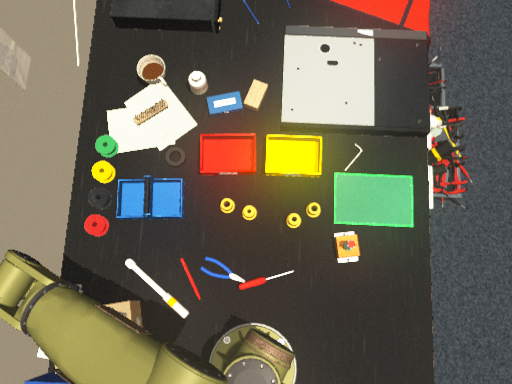

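View pics/scene1.png

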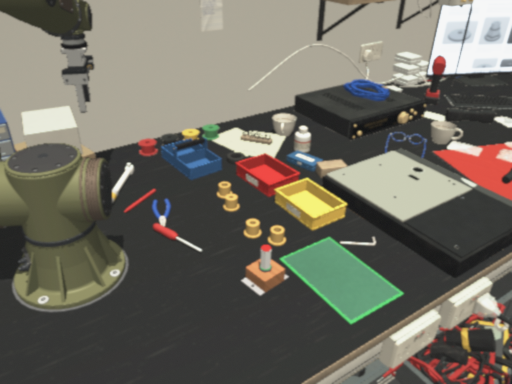

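The top view shows four bushes at about (227,205), (249,212), (294,220) and (314,209). The gauge stand is at (347,246), the caddy at (150,198), the red bin at (228,154), the yellow bin at (294,156) and the mat at (373,200). The scene view confirms the gauge is upright in its stand at (265,265).

```bash
python3 - <<'E'
from h import *
for n in('top','scene'):
    f=np.load(n+'.npz');p,d,K,T=f['p'],f['d'],f['K'],f['T']
    W=cloud(d,K,T); hsv=cv2.cvtColor(p,cv2.COLOR_RGB2HSV)
    H,S,V=[hsv[...,i].astype(int) for i in range(3)]
    inw=(W[...,0]>200)&(W[...,0]<800)&(abs(W[...,1])<480)
    for name,m in dict(bronze=(H>12)&(H<27)&(S>90)&(V>70)&(W[...,2]>24)&(W[...,2]<45),yellow=(H>=27)&(H<34)&(S>180),yb=(H>=20)&(H<34)&(S>150),red=((H<6)|(H>174))&(S>170),blue=(H>100)&(H<115)&(S>150),green=(H>60)&(H<80)&(S>120),handle=(W[...,2]>65)&(W[...,2]<100)).items():
        m=(m&inw).astype(np.uint8)
        c,l,st,ce=cv2.connectedComponentsWithStats(m)
        for i in range(1,c):
            if st[i,4]<15: continue
            P=W[l==i]; r=cv2.minAreaRect(P[:,:2].astype(np.float32)); zt=np.percentile(P[:,2],90)
            print(n,name,st[i,4],ce[i].round(1),'rect',np.round(r[0],1),np.round(r[1]),round(r[2],1),'z90',zt.round(1),'ray',ray(*ce[i],K,T,36)[:2].round(1))
E
```

```text
top bronze 25 [285.3 129.7] rect [729.7 -70.7] [ 5. 35.] 0.3 z90 43.5 ray [729.7 -70.3]
top bronze 112 [294.6 138.2] rect [703.1 -97.6] [162.  12.] 87.2 z90 42.8 ray [ 702.6 -100.8]
top bronze 22 [292.5 174. ] rect [586.1 -97.8] [65.  3.] 89.4 z90 41.9 ray [585.3 -97.9]
top bronze 16 [311.6 174.9] rect [ 586.7 -159.3] [ 2. 45.] 1.7 z90 35.4 ray [ 585.2 -157.4]
top bronze 15 [226.9 208.3] rect [469.4  98.6] [10. 32.] 23.1 z90 38.1 ray [467.2 100. ]
top bronze 21 [247.9 214.6] rect [452.7  34.7] [35. 19.] 80.5 z90 39.2 ray [450.6  34.6]
top bronze 360 [346.6 246.2] rect [ 369.1 -270.4] [63. 65.] 8.5 z90 38.0 ray [ 367.8 -268.5]
top yellow 1958 [292.6 155.2] rect [ 656.3 -101.8] [145. 183.] 0.1 z90 43.9 ray [646.1 -96.2]
top yellow 71 [110.4 171.5] rect [569.8 473.8] [44. 12.] 0.5 z90 40.6 ray [567.3 470.8]
top yb 135 [293.6 129.3] rect [ 730.1 -105.4] [105.   6.] 89.9 z90 58.3 ray [732.4 -96.7]
top yb 3079 [291.8 160.8] rect [628.3 -98.4] [217. 192.] 1.0 z90 41.9 ray [627.8 -94.5]
top yb 100 [110.9 172.1] rect [569.  472.8] [48. 14.] 0.5 z90 40.4 ray [565.2 469. ]
top yb 142 [227.2 205
[... 2555 characters left out ...]
8.4] [184. 179.] 2.7 z90 41.9 ray [630.8  89.1]
scene red 39 [163.6 231.9] rect [236.3   4.7] [ 6. 68.] 18.4 z90 17.2 ray [226.9 -24.7]
scene red 37 [265.6 247. ] rect [ 368.8 -271.8] [16. 18.] 54.9 z90 93.8 ray [ 410.2 -214.6]
scene blue 40 [155.1 208.8] rect [266.  129.7] [82. 10.] 73.5 z90 10.9 ray [250.9  85.2]
scene green 595 [334.4 279.5] rect [ 523.4 -353.9] [252. 172.] 90.0 z90 3.3 ray [ 472.8 -391.6]
scene handle 200 [188.6 143.3] rect [486.1 338.8] [123.  28.] 2.1 z90 81.5 ray [517.4 410.4]
scene handle 2001 [395.6 209.2] rect [ 766.  -267.3] [425.  68.] 90.0 z90 69.8 ray [ 811.1 -272.9]
scene handle 148 [265.1 252.4] rect [ 365.3 -273.8] [26. 22.] 42.6 z90 93.3 ray [ 397.4 -230.7]
```

```bash
python3 -m handwheel '.4 -.95 0 -.9 0;.4 -.95 0 -.9 0;.4 -.95 0 -.9 0;.4 -.95 0 -.9 0;.4 -.95 0 -.9 0;.4 -.95 0 -.9 0;.4 -.95 0 -.9 0;.4 -.95 0 -.9 0;.4 -.95 0 -.9 0;.4 -.95 0 -.9 0;.4 -.95 0 -.9 0;.4 -.95 0 -.9 0' 20
python3 -m handwheel '-.2 -.95 0 0 0;-.2 -.95 0 0 0;-.2 -.95 0 0 0;-.2 -.95 0 0 0;-.2 -.95 0 0 0;-.2 -.95 0 0 0;-.2 -.95 0 0 0;-.1 -.95 0 0 0;0 0 0 0 0;0 0 0 0 0;0 0 0 0 0'
python3 - <<'E'
from h import *
s=read_state();p,d,K,T=snap('wrist','w1.png');print(s['eef_pos'],s['eef_rot'],s['joints'],K,T.round(3))
np.savez('w.npz',p=p,d=d,K=K,T=T)
E
```

```text
clock: 1.1
eef_pos: [407.3, 48.1, 205.5]
eef_rot: [3.141, -0.0, 1.793]
wrist_force: [0.8, 0.7, -0.5]
finger_gap: 93.9
finger_force: 0.0
clock: 2.02
eef_pos: [347.0, -253.4, 205.1]
eef_rot: [-3.141, -0.001, 1.797]
wrist_force: [0.4, 0.4, -0.1]
finger_gap: 94.2
finger_force: 0.0
[ 346.95473505 -253.38886326  205.13271109] [-3.14124313e+00 -7.64757243e-04  1.79682447e+00] [-7.16186292e-01  2.85309387e-02  1.83779503e+00  1.74485730e-04
  1.27609079e+00 -9.42265320e-01] [[320.74177472   0.         254.41542596]
 [  0.         320.74177472 193.74736205]
 [  0.           0.           1.        ]] [[ 9.75000e-01  2.15000e-01  6.20000e-02  3.30146e+02]
 [ 2.24000e-01 -9.37000e-01 -2.67000e-01 -1.75773e+02]
 [ 0.00000e+00  2.74000e-01 -9.62000e-01  3.84883e+02]
 [ 0.00000e+00  0.00000e+00  0.00000e+00  1.00000e+00]]
```

View pics/w1.png

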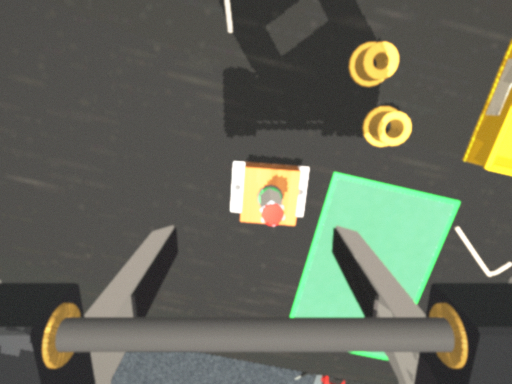

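The red cap is at (272,213), with the two right-hand bushes at (380,60) and (395,127). I'll zoom in for the hex orientation.

```bash
python3 - <<'E'
from h import *
f=np.load('w.npz');p,d,K,T=f['p'],f['d'],f['K'],f['T']
c=p[170:240,225:315];cv2.imwrite('pics/w1c.png',cv2.cvtColor(cv2.resize(c,None,fx=8,fy=8,interpolation=cv2.INTER_CUBIC),cv2.COLOR_RGB2BGR))
hsv=cv2.cvtColor(p,cv2.COLOR_RGB2HSV).astype(int)
m=((hsv[...,0]<6)|(hsv[...,0]>174))&(hsv[...,1]>140)&(hsv[...,2]>80);m[:195]=0;m[235:]=0;m[:,:250]=0;m[:,295:]=0
v,u=np.nonzero(m);print(len(u),u.mean(),v.mean(),ray(u.mean(),v.mean(),K,T,94))
W=cloud(d,K,T);print(np.nanmedian(W[m],0))
k=(W[...,2]>31)&(W[...,2]<37);k[:,:220]=0;k[:,320:]=0;k[:140]=0;k[240:]=0
r=cv2.minAreaRect(W[k][:,:2].astype(np.float32));print('stand',r)
m2=(W[...,2]>45)&(W[...,2]<90);m2[:,:250]=0;m2[:,300:]=0;m2[:170]=0;m2[240:]=0
P=W[m2];print(len(P))
for z in range(45,92,6):
    q=P[abs(P[:,2]-z)<3];print(z,len(q),q[:,:2].mean(0).round(1),q[:,:2].min(0).round(1),q[:,:2].max(0).round(1))
E
```

```text
41 273.390243902439 221.29268292682926 [ 372.82078082 -279.39263055   94.        ]
[ 376.17488277 -281.32846181   93.78693405]
stand ((370.5037536621094, -272.2137451171875), (64.1697769165039, 64.62913513183594), 8.38036823272705)
265
45 16 [ 366.  -263.7] [ 358.1 -269.8] [ 377.7 -260.3]
51 30 [ 366.6 -263.6] [ 358.  -270.1] [ 377.3 -260.4]
57 31 [ 366.6 -263.6] [ 357.9 -269.9] [ 377.9 -260.7]
63 33 [ 366.8 -263.4] [ 357.9 -270.2] [ 377.7 -260.6]
69 37 [ 366.1 -263.7] [ 357.7 -270.2] [ 377.2 -260.6]
75 38 [ 366.4 -264. ] [ 357.5 -270.5] [ 377.8 -260.7]
81 37 [ 366.4 -263.7] [ 357.6 -270.6] [ 378.  -260.6]
87 43 [ 367.2 -264.2] [ 357.6 -282. ] [ 381.8 -260.4]
```

View pics/w1c.png

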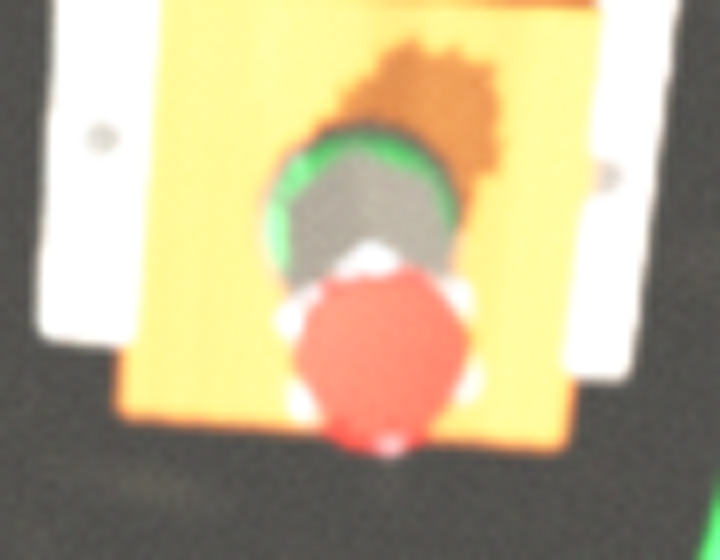

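```bash
python3 - <<'E'
from h import *
from scipy.optimize import least_squares
f=np.load('w.npz');W=cloud(f['d'],f['K'],f['T'])
m=(W[...,2]>45)&(W[...,2]<85);m[:,:250]=0;m[:,300:]=0;m[:170]=0;m[240:]=0
P=W[m][:,:2]
def r(x):
    q=P-x[:2];a=np.radians(x[2]+60*np.arange(6));return (q@np.array([np.cos(a),np.sin(a)])).max(1)-11
for a in(0,20,40):
    s=least_squares(r,[368,-272,a],loss='soft_l1');print(s.x,s.cost)
E
```

```text
[ 370.09091446 -272.47007108   20.81307524] 3.6908829795572835
[ 370.08996831 -272.47130817   20.85118576] 3.690773505882446
[ 370.08996831 -272.47130817   20.85118604] 3.6907735058824818
```

```bash
python3 -m handwheel '.58 -.48 0 .8 0;0 0 0 .8 0;0 0 -.8 0 .3;0 0 -.8 0 .3;0 0 -.8 0 .4;0 0 -.8 0 .4;0 0 -.4 0 .4;0 0 -.33 0 .4;0 0 0 0 .5;0 0 0 0 .5'
python3 -m handwheel '0 0 0 0 .8;0 0 0 0 1;0 0 0 0 1;0 0 0 0 1;0 0 0 0 1;0 0 0 0 1;0 0 0 0 1' 30
```

```text
clock: 2.9
eef_pos: [370.6, -272.1, 48.4]
eef_rot: [-3.141, -0.001, 1.939]
wrist_force: [0.2, -0.1, 0.3]
finger_gap: 48.4
finger_force: 0.0
clock: 3.48
eef_pos: [370.5, -273.2, 48.8]
eef_rot: [3.141, 0.001, 1.937]
wrist_force: [-0.7, 1.2, 5.7]
finger_gap: 21.7
finger_force: 30.0
```

```bash
python3 -m handwheel '0 0 .6 0 1;0 0 1 0 1;0 0 1 0 1;.4 .95 .1 0 1;.4 .95 0 0 1;.4 .95 0 0 1;.4 .95 0 0 1;.4 .95 0 0 1;.4 .95 0 0 1;.4 .95 0 0 1;.4 .9 0 0 1'
python3 -m handwheel '0 0 0 0 1;0 0 0 0 1;0 0 0 0 1;0 0 0 0 1'
cat >> h.py <<'E'
def bushes(f=None):
    """bush tops seen by the wrist camera: rim/bore centre at z=36 and cloud top centre"""
    s=read_state();p,d,K,T=snap('wrist',f);W=cloud(d,K,T);e=s['eef_pos']
    print('tcp',np.round(e,1),'yaw',round(float(s['eef_rot'][2]),3),'gap',s['finger_gap'].round(1),'F',np.round(s['wrist_force'],1))
    hsv=cv2.cvtColor(p,cv2.COLOR_RGB2HSV).astype(int)
    m=(W[...,2]>32)&(W[...,2]<40)&(hsv[...,1]>60)&(W[...,0]>380)&(W[...,0]<560)
    n,l,st,ce=cv2.connectedComponentsWithStats(m.astype(np.uint8))
    for i in range(1,n):
        if st[i,4]<80: continue
        P=W[l==i]; (cx,cy),r=cv2.minEnclosingCircle(P[:,:2].astype(np.float32))
        c,_=cv2.findContours((l==i).astype(np.uint8),cv2.RETR_EXTERNAL,cv2.CHAIN_APPROX_NONE)
        el=cv2.fitEllipse(max(c,key=len)); q=ray(*el[0],K,T,36)
        print(st[i,4],'px',ce[i].round(0),'circ',round(cx,1),round(cy,1),round(r,1),'ell',q[:2].round(1),'units',((q[:2]-e[:2])/40).round(3))
    return p,d,K,T
E
python3 -c "
from h import *
bushes('w2.png')"
```

```text
clock: 4.4
eef_pos: [498.5, 31.3, 156.2]
eef_rot: [-3.142, -0.0, 1.937]
wrist_force: [1.9, -1.2, -1.5]
finger_gap: 21.8
finger_force: 30.0
clock: 4.73
eef_pos: [497.9, 28.0, 156.2]
eef_rot: [-3.141, -0.0, 1.936]
wrist_force: [0.6, 0.4, -1.2]
finger_gap: 21.7
finger_force: 30.0Traceback (most recent call last):
  File "<string>", line 3, in <module>
    bushes('w2.png')
    ~~~~~~^^^^^^^^^^
  File "h.py", line 18, in bushes
    print('tcp',np.round(e,1),'yaw',round(float(s['eef_rot'][2]),3),'gap',s['finger_gap'].round(1),'F',np.round(s['wrist_force'],1))
                                                                          ^^^^^^^^^^^^^^^^^^^^^
AttributeError: 'float' object has no attribute 'round'
```

View pics/w2.png

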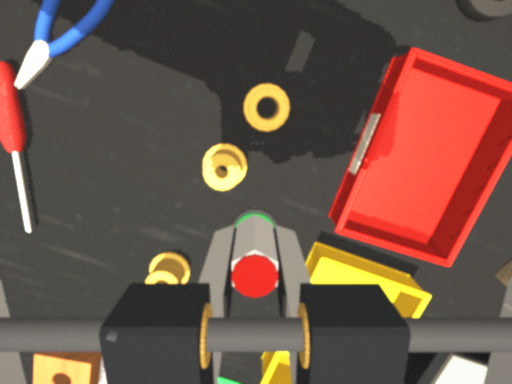

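The gauge is upright between the fingers at (255,270). Bush A is at (266,106) and bush B at (224,166). The bores visibly differ in size.

```bash
sed -i "s/s\['finger_gap'\].round(1)/round(float(s['finger_gap']),1)/" h.py; python3 -c "
from h import *
bushes()"
```

```text
tcp [498.   27.8 156.3] yaw 1.935 gap 21.8 F [-1.1 -0.4 -1.3]
836 px [267. 107.] circ 483.2 102.1 17.9 ell [483.1 102.4] units [-0.373  1.864]
956 px [222. 171.] circ 464.1 32.0 18.0 ell [463.8  32.5] units [-0.854  0.116]
311 px [162. 276.] circ 444.4 -102.5 17.1 ell [442.7 -96.9] units [-1.384 -3.118]
407 px [ 81. 372.] circ 388.8 -254.1 20.1 ell [ 390.5 -250.1] units [-2.688 -6.948]
```

```bash
python3 -m handwheel '-.2 .9 0 0 1;-.175 .96 0 0 1;0 0 -.6 0 1;0 0 -.6 0 1;0 0 -.6 0 1;0 0 -.1 0 1;0 0 0 0 1;0 0 0 0 1' 20
python3 -c "
from cell import *
s=read_state();print(s['eef_pos'],s['wrist_force'])"
```

```text
clock: 5.5
eef_pos: [483.8, 102.9, 81.3]
eef_rot: [3.141, 0.0, 1.936]
wrist_force: [-0.7, -0.4, -1.1]
finger_gap: 21.9
finger_force: 20.0
[483.83544695 102.92104675  81.33366873] [-0.72727022 -0.39458618 -1.13157796]
```

```bash
python3 -m handwheel '-.02 -.02 -.08 0 1;0 0 -.05 0 1;0 0 -.05 0 1;0 0 -.05 0 1;0 0 0 0 1'; python3 -m handwheel '0 0 -.04 0 1;0 0 -.04 0 1;0 0 0 0 1'
```

```text
clock: 5.92
eef_pos: [482.4, 102.6, 70.9]
eef_rot: [-3.141, -0.0, 1.937]
wrist_force: [-0.2, -0.1, -0.9]
finger_gap: 21.6
finger_force: 20.0
clock: 6.17
eef_pos: [482.4, 102.6, 67.6]
eef_rot: [-3.141, -0.0, 1.937]
wrist_force: [-0.4, -0.7, -1.2]
finger_gap: 21.7
finger_force: 20.0
```

```bash
python3 -m handwheel '0 0 -.04 0 1;0 0 -.03 0 1;0 0 -.03 0 1;0 0 0 0 1'; python3 -m handwheel '0 0 -.03 0 1;0 0 0 0 1;0 0 0 0 1'
```

```text
clock: 6.5
eef_pos: [482.4, 102.6, 63.6]
eef_rot: [-3.141, -0.0, 1.937]
wrist_force: [0.9, 0.6, -2.7]
finger_gap: 22.2
finger_force: 20.0
clock: 6.75
eef_pos: [482.5, 102.6, 62.6]
eef_rot: [-3.141, -0.0, 1.937]
wrist_force: [0.6, -0.2, -0.6]
finger_gap: 21.9
finger_force: 20.0
```

```bash
python3 -m handwheel '0 0 -.03 0 1;0 0 -.03 0 1;0 0 0 0 1;0 0 0 0 1'; python3 -m handwheel '0 0 -.03 0 1;0 0 -.03 0 1;0 0 0 0 1;0 0 0 0 1'
```

```text
clock: 7.08
eef_pos: [482.4, 102.6, 60.2]
eef_rot: [-3.141, -0.0, 1.937]
wrist_force: [0.8, -0.1, -1.9]
finger_gap: 21.9
finger_force: 20.0
clock: 7.42
eef_pos: [482.4, 102.6, 57.8]
eef_rot: [-3.141, -0.0, 1.937]
wrist_force: [1.4, 0.2, -0.9]
finger_gap: 21.9
finger_force: 20.0
```

```bash
python3 -m handwheel '0 0 -.05 0 1;0 0 -.05 0 1;0 0 0 0 1'; python3 -m handwheel '0 0 .5 0 1;0 0 .6 0 1;0 0 .1 0 1;-.15 -.6 0 0 1;-.15 -.6 0 0 1;-.16 -.56 0 0 1;0 0 0 0 1;0 0 0 0 1'; python3 -c "
from h import *
p,d,K,T=bushes()"
```

```text
clock: 7.67
eef_pos: [482.3, 102.5, 53.4]
eef_rot: [-3.141, -0.0, 1.937]
wrist_force: [0.8, 0.4, -1.2]
finger_gap: 22.0
finger_force: 20.0
clock: 8.33
eef_pos: [463.9, 31.5, 101.4]
eef_rot: [-3.141, -0.0, 1.935]
wrist_force: [-0.4, -0.5, -1.5]
finger_gap: 21.9
finger_force: 20.0
tcp [463.9  31.5 101.4] yaw 1.935 gap 21.9 F [-0.4 -0.5 -1.5]
1222 px [310. 129.] circ 482.7 102.4 17.9 ell [482.5 102.7] units [0.465 1.779]
893 px [253. 197.] circ 463.9 32.2 18.0 ell [462.6  35.3] units [-0.032  0.093]
```

```bash
python3 -m handwheel '0 .01 -.4 0 1;0 0 -.2 0 1;0 0 0 0 1;0 0 -.03 0 1;0 0 -.03 0 1;0 0 0 0 1'; python3 -m handwheel '0 0 -.02 0 1;0 0 -.02 0 1;0 0 0 0 1'
```

```text
clock: 8.88
eef_pos: [464.3, 32.8, 75.7]
eef_rot: [3.141, 0.0, 1.937]
wrist_force: [-0.2, 0.3, -1.5]
finger_gap: 22.1
finger_force: 20.0
clock: 9.13
eef_pos: [464.4, 32.6, 74.7]
eef_rot: [3.141, 0.0, 1.937]
wrist_force: [-2.8, -0.8, 8.5]
finger_gap: 21.8
finger_force: 20.0
```

```bash
python3 -m handwheel '0 0 -.02 0 1;0 0 0 0 1;0 0 0 0 1'
```

```text
clock: 9.38
eef_pos: [464.6, 32.6, 74.5]
eef_rot: [3.14, 0.001, 1.937]
wrist_force: [-6.0, 0.0, 16.1]
finger_gap: 21.8
finger_force: 20.0
```

```bash
python3 -m handwheel '0 0 .3 0 1;0 0 .4 0 1;-.1 -.8 0 0 1;-.1 -.9 0 0 1;-.1 -.9 0 0 1;-.16 -.89 0 0 1;0 0 0 0 1;0 0 0 0 1'; python3 -c "
from h import *
p,d,K,T=bushes()"
```

```text
clock: 10.05
eef_pos: [445.5, -108.4, 101.2]
eef_rot: [3.141, 0.0, 1.934]
wrist_force: [-0.2, 0.2, -1.2]
finger_gap: 21.9
finger_force: 20.0
tcp [ 445.5 -108.4  101.2] yaw 1.934 gap 21.9 F [-0.2  0.2 -1.2]
2054 px [349.  35.] circ 463.8 31.8 18.3 ell [463.5  31.6] units [0.451 3.5  ]
840 px [253. 197.] circ 445.3 -107.2 17.8 ell [ 444.3 -104.7] units [-0.029  0.092]
113 px [271. 294.] circ 486.2 -179.2 8.6 ell [ 488.3 -178.8] units [ 1.07 -1.76]
```

```bash
python3 -m handwheel '0 .02 -.4 0 1;0 0 -.2 0 1;0 0 0 0 1;0 0 -.05 0 1;0 0 0 0 1'; python3 -m handwheel '0 0 -.04 0 1;0 0 -.04 0 1;0 0 0 0 1'
```

```text
clock: 10.52
eef_pos: [445.9, -105.8, 75.2]
eef_rot: [-3.142, -0.0, 1.938]
wrist_force: [-0.4, 0.0, -1.0]
finger_gap: 22.2
finger_force: 20.0
clock: 10.77
eef_pos: [446.7, -106.7, 73.7]
eef_rot: [3.14, 0.002, 1.937]
wrist_force: [-5.2, -1.4, 18.3]
finger_gap: 22.1
finger_force: 20.0
```

```bash
python3 -m handwheel '0 0 -.03 0 1;0 0 -.03 0 1;0 0 0 0 1';python3 -m handwheel '0 0 -.03 0 1;0 0 -.03 0 1;0 0 0 0 1'
```

```text
clock: 11.02
eef_pos: [447.2, -107.3, 72.2]
eef_rot: [3.139, 0.004, 1.937]
wrist_force: [-7.0, -5.1, 26.8]
finger_gap: 22.0
finger_force: 20.0
clock: 11.27
eef_pos: [447.3, -107.5, 70.0]
eef_rot: [3.138, 0.005, 1.937]
wrist_force: [-7.6, -5.7, 29.5]
finger_gap: 21.7
finger_force: 20.0
```

```bash
python3 -m handwheel '0 0 .2 0 1;0 0 .3 0 1;0 0 .3 0 1;0 0 .3 0 1;-.6 -.9 0 0 1;-.6 -.9 0 0 1;0 0 0 0 1;0 0 0 0 1'; python3 -c "
from h import *
p,d,K,T=bushes('w3.png')
W=cloud(d,K,T);m=(abs(W[...,0]-400)<25)&(abs(W[...,1]+180)<25);print([ (z,int((m&(abs(W[...,2]-z)<1)).sum())) for z in range(50,160,4)])"
```

```text
clock: 11.93
eef_pos: [398.8, -176.8, 111.6]
eef_rot: [3.141, 0.001, 1.934]
wrist_force: [-0.5, 0.3, -2.0]
finger_gap: 21.8
finger_force: 20.0
tcp [ 398.8 -176.8  111.6] yaw 1.934 gap 21.8 F [-0.5  0.3 -2. ]
1322 px [339. 142.] circ 445.2 -106.8 18.1 ell [ 444.7 -106.7] units [1.146 1.754]
954 px [347. 224.] circ 481.3 -168.0 18.1 ell [ 480.6 -167.4] units [2.044 0.236]
[(50, 0), (54, 0), (58, 0), (62, 0), (66, 0), (70, 0), (74, 0), (78, 4), (82, 6), (86, 0), (90, 0), (94, 0), (98, 0), (102, 18), (106, 177), (110, 54), (114, 67), (118, 90), (122, 105), (126, 127), (130, 133), (134, 142), (138, 140), (142, 155), (146, 167), (150, 176), (154, 200), (158, 313)]
```

View pics/w3.png

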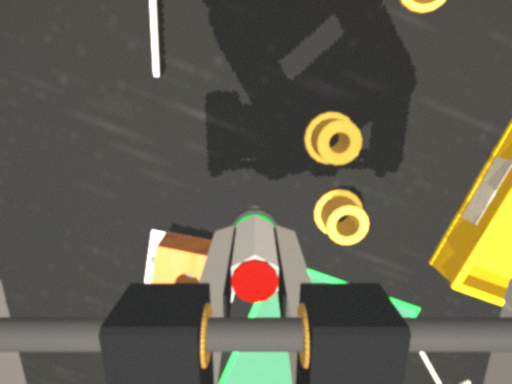

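```bash
python3 - <<'E'
from h import *
s=read_state();e=s['eef_pos'];p,d,K,T=snap('wrist');W=cloud(d,K,T)
hsv=cv2.cvtColor(p,cv2.COLOR_RGB2HSV).astype(int)
q=W[250:310,225:290].reshape(-1,3);h=hsv[250:310,225:290].reshape(-1,3)
m=((h[:,0]<6)|(h[:,0]>174))&(h[:,1]>140)
print('cap',np.nanmedian(q[m],0)-e, np.percentile(q[m][:,2],[10,50,90])-e[2])
# same camera, w1: hand empty; w2: cap pixels
for f in('w2','w3'):
    b=cv2.cvtColor(cv2.imread(f'pics/{f}.png'),cv2.COLOR_BGR2HSV).astype(int)[225:310,225:290]
    mm=((b[...,0]<6)|(b[...,0]>174))&(b[...,1]>140)&(b[...,2]>80);v,u=np.nonzero(mm);print(f,len(u),u.mean()+225,v.mean()+225,v.min()+225,v.max()+225)
E
```

```text
cap [ 0.58129339  0.88961815 49.22765483] [nan nan nan]
w2 1541 254.34782608695653 276.2543802725503 255 297
w3 1531 254.1763553233181 280.990855649902 260 302
```

```bash
python3 -m handwheel '.6 .9 0 0 1;.54 .83 0 0 1;0 0 -.5 0 1;0 0 -.4 0 1;0 0 0 0 1;0 0 0 0 1'
```

```text
clock: 12.53
eef_pos: [444.2, -106.7, 74.9]
eef_rot: [-3.14, -0.001, 1.938]
wrist_force: [1.1, -0.0, -1.3]
finger_gap: 22.0
finger_force: 20.0
```

```bash
python3 -m handwheel '.01 -.025 -.06 0 1;0 0 -.04 0 1;0 0 -.04 0 1;0 0 0 0 1'
```

```text
clock: 12.87
eef_pos: [444.7, -108.9, 69.7]
eef_rot: [3.141, 0.0, 1.936]
wrist_force: [0.8, -0.5, -1.5]
finger_gap: 21.9
finger_force: 20.0
```

```bash
python3 -m handwheel '0 .02 0 0 1;0 0 -.03 0 1;0 0 -.03 0 1;0 0 0 0 1'
```

```text
clock: 13.2
eef_pos: [444.6, -107.9, 66.9]
eef_rot: [3.142, 0.0, 1.937]
wrist_force: [0.7, -1.0, -1.8]
finger_gap: 21.9
finger_force: 20.0
```

Entering. I'll carry on down in small steps.

```bash
python3 -m handwheel '0 0 -.04 0 1;0 0 -.04 0 1;0 0 0 0 1'; python3 -m handwheel '0 0 -.04 0 1;0 0 -.03 0 1;0 0 0 0 1'
```

```text
clock: 13.45
eef_pos: [444.5, -107.9, 63.5]
eef_rot: [-3.141, -0.0, 1.937]
wrist_force: [-0.5, -0.7, -1.7]
finger_gap: 21.9
finger_force: 20.0
clock: 13.7
eef_pos: [444.4, -107.8, 60.7]
eef_rot: [-3.141, -0.0, 1.937]
wrist_force: [0.2, -0.6, -1.6]
finger_gap: 21.9
finger_force: 20.0
```

```bash
python3 -m handwheel '0 0 -.04 0 1;0 0 0 0 1;0 0 0 0 1'
```

```text
clock: 13.95
eef_pos: [444.5, -107.8, 59.3]
eef_rot: [-3.141, -0.0, 1.937]
wrist_force: [-0.7, -0.2, -2.1]
finger_gap: 22.0
finger_force: 20.0
```

Another gentle 1.5 mm should feel the step.

```bash
python3 -m handwheel '0 0 -.04 0 1;0 0 0 0 1;0 0 0 0 1'
```

```text
clock: 14.2
eef_pos: [444.7, -108.0, 58.5]
eef_rot: [3.141, 0.0, 1.937]
wrist_force: [-3.5, -0.5, 9.1]
finger_gap: 21.8
finger_force: 20.0
```

```bash
python3 -m handwheel '0 0 .3 0 1;0 0 .4 0 1;0 0 .2 0 1;.45 -.76 0 0 1;.45 -.76 0 0 1;0 0 0 0 1;0 0 0 0 1;0 0 -.3 0 1;0 0 -.1 0 1;0 0 0 0 1'
```

```text
clock: 15.03
eef_pos: [479.7, -167.8, 76.8]
eef_rot: [-3.14, -0.002, 1.937]
wrist_force: [0.2, 1.5, -1.2]
finger_gap: 22.2
finger_force: 20.0
```

```bash
python3 -m handwheel '0 0 -.04 0 1;0 0 -.04 0 1;0 0 -.03 0 1;0 0 0 0 1;0 0 0 0 1'
```

```text
clock: 15.45
eef_pos: [480.6, -168.6, 73.6]
eef_rot: [3.141, 0.0, 1.937]
wrist_force: [0.6, 0.7, -2.1]
finger_gap: 22.0
finger_force: 20.0
```

```bash
python3 -m handwheel '0 0 -.04 0 1;0 0 -.04 0 1;0 0 -.04 0 1;0 0 0 0 1'; 
```

```text
clock: 15.78
eef_pos: [480.4, -168.6, 68.3]
eef_rot: [-3.141, -0.0, 1.937]
wrist_force: [0.2, 0.1, -2.4]
finger_gap: 21.9
finger_force: 20.0
```

```bash
python3 -m handwheel '0 0 -.04 0 1;0 0 -.04 0 1;0 0 -.04 0 1;0 0 -.04 0 1;0 0 0 0 1'
```

```text
clock: 16.2
eef_pos: [480.4, -168.6, 61.9]
eef_rot: [-3.141, -0.0, 1.937]
wrist_force: [-0.4, -0.3, -1.3]
finger_gap: 21.9
finger_force: 20.0
```

```bash
python3 -m handwheel '0 0 -.03 0 1;0 0 -.03 0 1;0 0 0 0 1'
```

```text
clock: 16.45
eef_pos: [480.5, -168.6, 59.6]
eef_rot: [-3.141, -0.0, 1.937]
wrist_force: [0.1, 0.2, -1.3]
finger_gap: 22.1
finger_force: 20.0
```

```bash
python3 -m handwheel '0 0 -.05 0 1;0 0 0 0 1'
```

```text
clock: 16.62
eef_pos: [480.7, -168.8, 57.8]
eef_rot: [3.141, 0.0, 1.937]
wrist_force: [0.5, 0.3, -1.4]
finger_gap: 22.3
finger_force: 20.0
```

```bash
python3 -m handwheel '0 0 -.06 0 1;0 0 -.06 0 1;0 0 0 0 1;0 0 0 0 1'
```

```text
clock: 16.95
eef_pos: [480.4, -168.6, 52.8]
eef_rot: [-3.141, -0.0, 1.937]
wrist_force: [0.7, -0.9, -1.4]
finger_gap: 21.8
finger_force: 20.0
```

```bash
python3 -m handwheel '0 0 -.05 0 1;0 0 0 0 1;0 0 .5 0 1;0 0 .8 0 1;-.7 -.65 0 0 1;-.7 -.65 0 0 1;-.7 -.65 0 0 1;-.655 -.66 0 0 1;0 0 0 0 1;0 0 0 0 1;0 0 0 0 1'
```

```text
clock: 17.87
eef_pos: [370.6, -272.9, 103.1]
eef_rot: [3.141, 0.0, 1.936]
wrist_force: [-0.3, -0.2, -1.5]
finger_gap: 22.0
finger_force: 20.0
```

```bash
python3 -m handwheel '0 0 -.5 0 1;0 0 -.3 0 1;0 0 -.05 0 1;0 0 -.05 0 1;0 0 0 0 1'
```

```text
clock: 18.28
eef_pos: [370.9, -272.6, 67.2]
eef_rot: [3.142, -0.0, 1.938]
wrist_force: [0.4, 0.1, -1.9]
finger_gap: 21.9
finger_force: 20.0
```

```bash
python3 -m handwheel '0 0 -.1 0 1;0 0 -.1 0 1;0 0 -.1 0 1;0 0 0 0 1'
```

```text
clock: 18.62
eef_pos: [370.2, -273.0, 54.4]
eef_rot: [-3.141, -0.0, 1.937]
wrist_force: [-0.1, -1.0, -2.0]
finger_gap: 21.8
finger_force: 20.0
```

```bash
python3 -m handwheel '0 0 -.08 0 1;0 0 -.05 0 1;0 0 -.03 0 1;0 0 0 0 1;0 0 0 0 1'
```

```text
clock: 19.03
eef_pos: [370.4, -273.1, 48.6]
eef_rot: [-3.142, -0.0, 1.937]
wrist_force: [-0.6, -0.1, -1.3]
finger_gap: 21.8
finger_force: 20.0
```

```bash
python3 -m handwheel '0 0 -.07 0 1;0 0 0 0 1;0 0 0 0 .7;0 0 0 0 .5;0 0 0 0 .5;0 0 .5 0 .4;0 0 .9 0 .3;.2 .5 1 0 0;.5 .8 .4 0 0;.5 .8 0 0 0;0 0 0 0 0;0 0 0 0 0'; python3 - <<'E'
from h import *
p,d,K,T=bushes('w4.png')
p,d,K,T=snap('top','top2.png');W=cloud(d,K,T)
hsv=cv2.cvtColor(p,cv2.COLOR_RGB2HSV).astype(int);H,S=hsv[...,0],hsv[...,1]
for n,m in dict(red=((H<8)|(H>172))&(S>150),yel=(H>18)&(H<36)&(S>130),blue=(H>98)&(H<118)&(S>130)).items():
    m=m&(W[...,2]>36)&(W[...,2]<52)&(W[...,0]>400)&(W[...,0]<740)&(abs(W[...,1])<460)&((W[...,0]>560)|(n=='blue'))
    P=W[cv2.morphologyEx(m.astype(np.uint8),cv2.MORPH_OPEN,np.ones((2,2)))>0]
    print(n,len(P),np.percentile(P,[1,50,99],0).round(1).tolist(),cv2.minAreaRect(P[:,:2].astype(np.float32)))
E
```

```text
clock: 20.03
eef_pos: [418.3, -189.5, 154.8]
eef_rot: [3.141, 0.0, 1.94]
wrist_force: [0.4, -0.2, -0.2]
finger_gap: 84.8
finger_force: 0.0
tcp [ 418.3 -189.5  154.8] yaw 1.94 gap 84.8 F [ 0.4 -0.2 -0.2]
1016 px [313. 113.] circ 444.2 -105.2 18.0 ell [ 443.9 -104.9] units [0.639 2.115]
743 px [322. 187.] circ 480.3 -165.7 18.1 ell [ 479.6 -165.5] units [1.531 0.602]
1175 px [201. 248.] circ 389.0 -269.7 34.2 ell [ 391.8 -270.6] units [-0.662 -2.026]
red 367 [[nan, nan, nan], [nan, nan, nan], [nan, nan, nan]] ((642.2890014648438, 101.62704467773438), (129.3817138671875, 175.07785034179688), 7.168283462524414)
yel 449 [[nan, nan, nan], [nan, nan, nan], [nan, nan, nan]] ((658.0115966796875, -103.37972259521484), (149.51077270507812, 180.68841552734375), 0.5866088271141052)
blue 144 [[423.1, 238.7, 11.5], [489.7, 346.4, 33.2], [547.1, 440.6, 66.8]] ((486.48193359375, 339.60919189453125), (118.29515838623047, 198.83493041992188), 3.767944574356079)
```

View pics/w4.png

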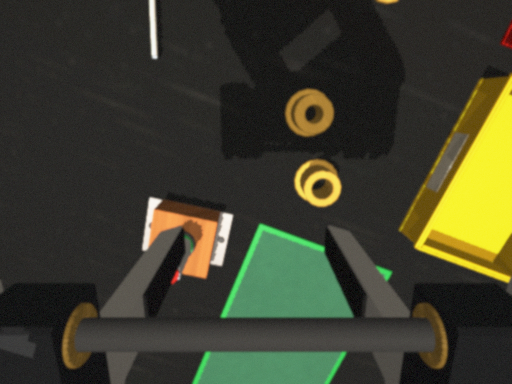

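View pics/top2.png

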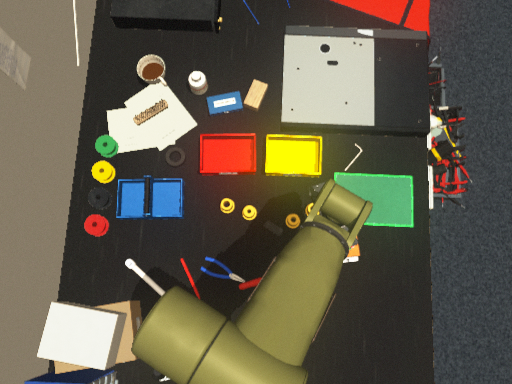

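The gauge stands back in its stand at (190,240). Bushes C (309,112) and D (320,186) are in place, and the top view shows nothing else has shifted. Next I'll pick D, which is oversize.

```bash
python3 -m handwheel '.8 .28 -.2 0 0;.76 .28 -.8 0 0;0 0 -.8 0 0;0 0 -.8 0 0;0 0 -.6 0 0;0 0 -.445 0 0;0 0 0 0 0;0 0 0 0 0'
```

```text
clock: 20.8
eef_pos: [476.8, -170.1, 11.1]
eef_rot: [-3.14, -0.001, 1.935]
wrist_force: [0.5, 0.1, 1.5]
finger_gap: 94.1
finger_force: 0.0
```

```bash
python3 -m handwheel '0 0 0 0 .5;0 0 0 0 .6;0 0 0 0 1;0 0 0 0 1;0 0 0 0 1;0 0 0 0 1;0 0 .5 0 1;0 0 1 0 1;0 0 .6 0 1;0 0 0 0 1' 25
```

```text
clock: 21.63
eef_pos: [479.6, -170.1, 100.4]
eef_rot: [3.136, 0.005, 1.937]
wrist_force: [0.6, 0.5, 0.5]
finger_gap: 30.9
finger_force: 0.0
```

```bash
python3 -m handwheel '-.5 -.9 .7 0 0;-.3 -.6 .5 0 0;0 0 0 0 0;0 0 0 0 0;0 0 0 0 0'; python3 -c "
from h import *
bushes('w5.png')"
```

```text
clock: 22.05
eef_pos: [448.6, -222.9, 137.9]
eef_rot: [-3.141, -0.001, 1.937]
wrist_force: [0.5, -0.3, 0.0]
finger_gap: 60.5
finger_force: 0.0
tcp [ 448.6 -222.9  137.9] yaw 1.937 gap 60.5 F [ 0.5 -0.3  0. ]
1287 px [300.  61.] circ 444.4 -105.3 18.0 ell [ 444.  -105.1] units [-0.115  2.945]
904 px [310. 146.] circ 480.1 -166.1 17.9 ell [ 479.8 -165.7] units [0.781 1.43 ]
1303 px [178. 213.] circ 388.9 -269.8 34.4 ell [ 390.4 -266.2] units [-1.455 -1.084]
```

View pics/w5.png

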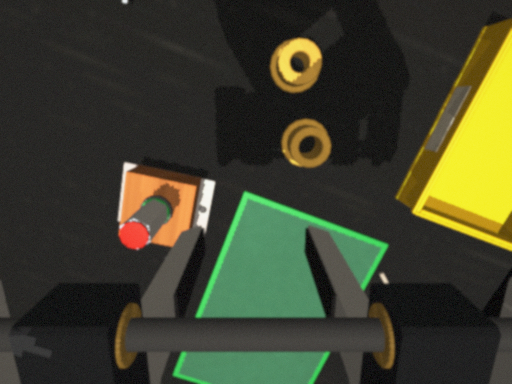

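The fingers had not finished closing. The bush still stands at (306,142), and the gauge is fine at (150,215). I'll retry and give them longer.

```bash
python3 -m handwheel '.39 .7 0 0 .3;.4 .72 0 0 .3;0 0 -.8 0 .3;0 0 -.8 0 .3;0 0 -.8 0 .3;0 0 -.8 0 .3;0 0 0 0 .3;0 0 0 0 .6;0 0 0 0 1;0 0 0 0 1;0 0 0 0 1;0 0 0 0 1'; python3 -m handwheel '0 0 0 0 1;0 0 0 0 1'
```

```text
clock: 23.1
eef_pos: [481.0, -166.9, 12.2]
eef_rot: [3.14, 0.001, 1.937]
wrist_force: [0.0, -0.3, 8.5]
finger_gap: 36.6
finger_force: 25.1
clock: 23.27
eef_pos: [481.0, -166.9, 12.2]
eef_rot: [3.14, 0.001, 1.937]
wrist_force: [-1.1, 0.6, 8.3]
finger_gap: 36.3
finger_force: 25.0
```

```bash
python3 -m handwheel '0 0 .6 0 1;0 0 .8 0 1;0 0 .6 0 1;.47 .825 0 0 1;.47 .825 0 0 1;.47 .825 0 0 1;.47 .825 0 0 1;.47 .825 0 0 1;.47 .825 0 0 1;.47 .825 0 0 1;.47 .825 0 0 1;.44 .82 0 0 1'; python3 -m handwheel '0 0 0 0 1;0 0 0 0 1'; python3 -c "
from h import *
bushes('w6.png')"
```

```text
clock: 24.27
eef_pos: [649.1, 132.0, 91.4]
eef_rot: [3.141, 0.0, 1.937]
wrist_force: [0.1, -1.3, -1.4]
finger_gap: 36.4
finger_force: 25.0
clock: 24.43
eef_pos: [648.4, 131.7, 90.6]
eef_rot: [-3.141, -0.0, 1.939]
wrist_force: [-0.2, -1.1, -1.9]
finger_gap: 36.2
finger_force: 25.0
tcp [648.4 131.7  90.6] yaw 1.939 gap 36.2 F [-0.2 -1.1 -1.9]
113 px [174.   5.] circ 546.3 245.7 11.1 ell [527.4 252.7] units [-3.024  3.023]
1403 px [ 32. 167.] circ 483.0 102.9 18.2 ell [483.8 103.7] units [-4.114 -0.701]
520 px [  7. 242.] circ 470.5 34.3 16.8 ell [475.9  36.1] units [-4.313 -2.39 ]
```

View pics/w6.png

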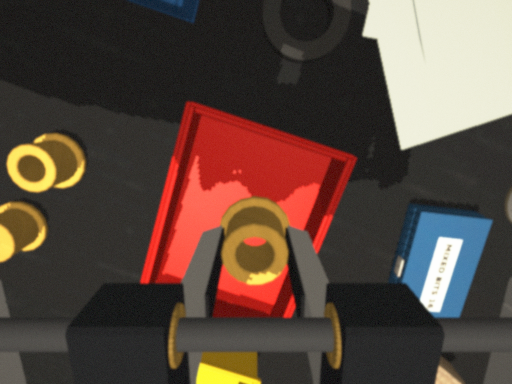

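The bush is held at (255,240) inside the red bin's outline, so I'll lower it and release.

```bash
python3 -m handwheel '0 0 -.6 0 1;0 0 -.6 0 1;0 0 -.5 0 1;0 0 0 0 1;0 0 0 0 .5;0 0 0 0 .35;0 0 0 0 .35;0 0 0 0 .35;0 0 .9 0 .35;0 0 .9 0 .35;-.3 -.3 0 0 .3;-.3 -.3 0 0 .3'
```

```text
clock: 25.48
eef_pos: [625.4, 106.4, 98.2]
eef_rot: [3.136, 0.001, 1.938]
wrist_force: [-0.2, 0.0, -0.6]
finger_gap: 65.6
finger_force: 0.0
```

```bash
python3 -m handwheel '-.9 -.03 0 0 .3;-.9 -.03 0 0 .3;-.9 -.03 0 0 .3;-.83 -.02 0 0 .3;0 0 0 0 .3;0 0 -.7 0 .3;0 0 -.7 0 .3;0 0 -.65 0 .3;0 0 0 0 .3'; python3 -m handwheel '0 0 0 0 .6;0 0 0 0 1;0 0 0 0 1;0 0 0 0 1;0 0 0 0 1;0 0 0 0 1;0 0 0 0 1'
```

```text
clock: 26.23
eef_pos: [481.4, 101.5, 9.8]
eef_rot: [-3.137, -0.001, 1.937]
wrist_force: [-0.3, -0.2, -1.4]
finger_gap: 66.0
finger_force: 0.0
clock: 26.82
eef_pos: [483.7, 101.8, 13.9]
eef_rot: [3.14, 0.0, 1.937]
wrist_force: [-3.0, -0.8, 8.2]
finger_gap: 35.8
finger_force: 25.0
```

Gripped. Now to the red bin at (649, 70).

```bash
python3 -m handwheel '0 0 .7 0 1;0 0 .8 0 1;0 0 .5 0 1;.9 -.17 0 0 1;.9 -.17 0 0 1;.9 -.17 0 0 1;.9 -.17 0 0 1;.53 -.12 0 0 1;0 0 0 0 1;0 0 0 0 1'; python3 -m handwheel '0 0 -.6 0 1;0 0 -.6 0 1;0 0 -.5 0 1;0 0 0 0 1;0 0 0 0 .5;0 0 0 0 .35;0 0 0 0 .35;0 0 0 0 .35;0 0 .9 0 .35;0 0 .9 0 .35;-.3 0 0 0 .3;0 0 0 0 .3'
```

```text
clock: 27.65
eef_pos: [648.5, 69.5, 92.2]
eef_rot: [-3.141, -0.0, 1.936]
wrist_force: [1.0, 0.2, -1.7]
finger_gap: 35.2
finger_force: 25.0
clock: 28.65
eef_pos: [636.7, 69.9, 100.0]
eef_rot: [3.137, 0.001, 1.937]
wrist_force: [-0.5, 0.0, -0.1]
finger_gap: 65.3
finger_force: 0.0
```

```bash
python3 -m handwheel '-.9 -.2 0 0 .3;-.9 -.2 0 0 .3;-.9 -.2 0 0 .3;-.9 -.2 0 0 .3;-.7 -.14 0 0 .3;0 0 0 0 .3;0 0 0 0 .3'; python3 -c "
from h import *
bushes()"
```

```text
clock: 29.23
eef_pos: [464.0, 32.0, 97.1]
eef_rot: [3.141, 0.0, 1.936]
wrist_force: [0.8, 0.1, 0.4]
finger_gap: 66.0
finger_force: 0.0
tcp [464.   32.   97.1] yaw 1.936 gap 66.0 F [0.8 0.1 0.4]
1378 px [253. 206.] circ 463.9 31.9 18.1 ell [463.5  32.6] units [-0.012  0.015]
```

```bash
python3 -m handwheel '0 0 -.7 0 .3;0 0 -.7 0 .3;0 0 -.7 0 .3;0 0 0 0 .3;0 0 0 0 .6;0 0 0 0 1;0 0 0 0 1;0 0 0 0 1;0 0 0 0 1;0 0 0 0 1;0 0 0 0 1'; python3 -m handwheel '0 0 .7 0 1;0 0 .8 0 1;0 0 .5 0 1;.76 -.54 0 0 1;.76 -.54 0 0 1;.76 -.54 0 0 1;.76 -.54 0 0 1;.76 -.54 0 0 1;.75 -.55 0 0 1;0 0 0 0 1;0 0 0 0 1'; python3 -c "
from h import *
bushes('w7.png')"
```

```text
clock: 30.2
eef_pos: [465.0, 32.2, 13.9]
eef_rot: [3.14, 0.001, 1.937]
wrist_force: [-1.4, -0.0, 8.0]
finger_gap: 35.7
finger_force: 25.0
clock: 31.12
eef_pos: [646.7, -98.7, 92.0]
eef_rot: [-3.141, -0.001, 1.936]
wrist_force: [-0.5, 1.4, -1.8]
finger_gap: 35.6
finger_force: 25.0
tcp [646.7 -98.7  92. ] yaw 1.936 gap 35.6 F [-0.5  1.4 -1.8]
527 px [  6. 124.] circ 452.2 -103.4 16.1 ell [ 457.8 -101.8] units [-4.722 -0.076]
```

View pics/w7.png

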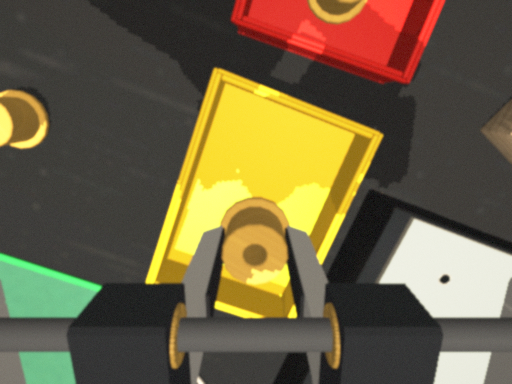

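The bush is held at (255,240), over the inside of the yellow bin. A bush is visible in the red bin at (335,5).

```bash
python3 -m handwheel '0 0 -.6 0 1;0 0 -.6 0 1;0 0 -.5 0 1;0 0 0 0 1;0 0 0 0 .5;0 0 0 0 .35;0 0 0 0 .35;0 0 0 0 .35;0 0 .9 0 .35;0 0 .9 0 .35;-.9 -.04 0 0 .3;-.9 -.04 0 0 .3'; python3 -m handwheel '-.9 -.04 0 0 .3;-.9 -.04 0 0 .3;-.9 -.03 0 0 .3;-.55 0 0 0 .3;0 0 0 0 .3;0 0 0 0 .3;0 0 0 0 .3'; python3 -c "
from h import *
bushes()"
```

```text
clock: 32.17
eef_pos: [575.5, -101.2, 99.8]
eef_rot: [3.136, 0.004, 1.938]
wrist_force: [-0.4, -0.5, -0.9]
finger_gap: 65.4
finger_force: 0.0
clock: 32.75
eef_pos: [445.5, -105.6, 97.7]
eef_rot: [3.14, 0.001, 1.937]
wrist_force: [1.5, -0.3, 0.2]
finger_gap: 65.7
finger_force: 0.0
tcp [ 445.5 -105.6   97.7] yaw 1.937 gap 65.7 F [ 1.5 -0.3  0.2]
1257 px [252. 204.] circ 444.1 -105.1 18.1 ell [ 443.8 -104.4] units [-0.041  0.03 ]
```

```bash
python3 -m handwheel '-.02 .01 -.7 0 .3;0 0 -.7 0 .3;0 0 -.7 0 .3;0 0 0 0 .3;0 0 0 0 .6;0 0 0 0 1;0 0 0 0 1;0 0 0 0 1;0 0 0 0 1;0 0 0 0 1;0 0 0 0 1'; python3 -m handwheel '0 0 .7 0 1;0 0 1 0 1;0 0 .9 0 1;.14 .85 0 -.38 1;.14 .85 0 -.38 1;.14 .85 0 -.38 1;.14 .85 0 -.38 1;.14 .85 0 -.38 1;.14 .85 0 -.38 1;.14 .85 0 -.38 1;.14 .85 0 -.38 1;.14 .8 0 -.38 1'; python3 -m handwheel '0 0 0 0 1;0 0 0 0 1;0 0 0 0 1'; cat >>h.py <<'E'
def caddy(f=None):
    s=read_state();print('tcp',np.round(s['eef_pos'],1),np.round(s['eef_rot'],3))
    p,d,K,T=snap('wrist',f);W=cloud(d,K,T);hsv=cv2.cvtColor(p,cv2.COLOR_RGB2HSV).astype(int)
    m=(hsv[...,0]>98)&(hsv[...,0]<118)&(hsv[...,1]>110)&(W[...,2]>38)&(W[...,2]<46)
    m=cv2.morphologyEx(m.astype(np.uint8),cv2.MORPH_OPEN,np.ones((2,2)))>0
    print('rim',cv2.minAreaRect(W[m][:,:2].astype(np.float32)))
    h=(W[...,2]>79)&(W[...,2]<87)&(hsv[...,2]<90); n,l,st,c=cv2.connectedComponentsWithStats(h.astype(np.uint8))
    for i in range(1,n):
        if st[i,4]>60: print('bar',st[i,4],c[i].round(),cv2.minAreaRect(W[l==i][:,:2].astype(np.float32)))
E
python3 -c "
from h import *
caddy('w8.png')"
```

```text
clock: 33.72
eef_pos: [444.1, -105.2, 13.9]
eef_rot: [3.14, 0.001, 1.937]
wrist_force: [-2.3, -0.2, 7.2]
finger_gap: 35.8
finger_force: 25.0
clock: 34.72
eef_pos: [493.9, 201.0, 117.3]
eef_rot: [3.141, -0.0, 1.637]
wrist_force: [-0.1, -0.6, -1.1]
finger_gap: 36.0
finger_force: 25.0
clock: 34.97
eef_pos: [493.8, 198.5, 116.9]
eef_rot: [-3.141, 0.0, 1.639]
wrist_force: [-0.2, -0.3, -1.6]
finger_gap: 36.1
finger_force: 25.0
tcp [493.8 198.5 116.9] [-3.141  0.     1.639]
rim ((497.55194091796875, 277.8468017578125), (170.17295837402344, 79.4566421508789), 38.99274444580078)
```

View pics/w8.png

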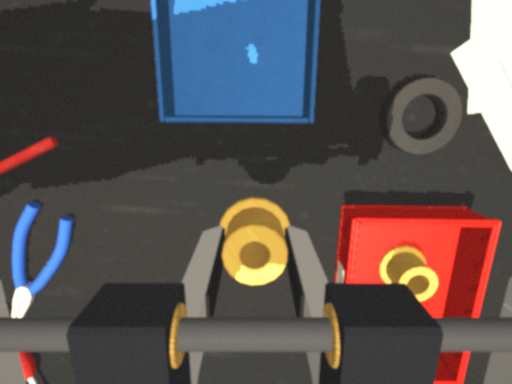

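The caddy's near wall runs from (160,122) to (315,122). The bush is held at (255,245).

```bash
python3 -c "
from h import *
ci=camera_info('wrist');K,T=np.array(ci['intrinsics']),np.array(ci['world_from_camera'])
for q in((159,123),(316,123),(152,5),(321,5)): print(q,ray(*q,K,T,42).round(1))"
```

```text
(159, 123) [416.8 257.3  42. ]
(316, 123) [538.4 265.4  42. ]
(152, 5) [413.  338.8  42. ]
(321, 5) [532.2 346.8  42. ]
```

```bash
python3 -m handwheel '-.16 .92 0 0 1;-.16 .92 0 0 1;-.16 .92 0 0 1;0 0 0 0 1;0 0 0 0 1;0 0 0 0 1'; python3 -c "
from h import *
caddy()
caddy('w9.png')"
```

```text
clock: 35.52
eef_pos: [475.0, 308.2, 116.9]
eef_rot: [-3.141, 0.0, 1.638]
wrist_force: [-0.5, -0.3, -1.3]
finger_gap: 35.9
finger_force: 25.0
tcp [475.  308.2 116.9] [-3.141  0.     1.638]
rim ((nan, nan), (0.0, 0.0), 0.0)
bar 3511 [251. 142.] ((470.46600341796875, 362.2427673339844), (113.51866912841797, 20.52301025390625), 4.5108256340026855)
tcp [475.2 307.9 116.9] [-3.141  0.     1.637]
rim ((472.455322265625, 354.56463623046875), (137.09239196777344, 227.45172119140625), 3.576146125793457)
bar 3512 [251. 141.] ((471.88592529296875, 362.3044128417969), (116.982421875, 19.143007278442383), 5.590810775756836)
```

View pics/w9.png

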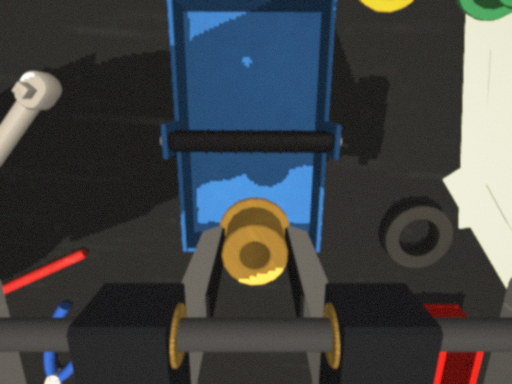

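The handle bar is at (251,141) and the bush sits over the near compartment at (255,245). Lowering it in.

```bash
python3 -m handwheel '0 0 -.7 0 1;0 0 -.7 0 1;0 0 -.7 0 1;0 0 -.32 0 1;0 0 0 0 1;0 0 -.03 0 1;0 0 0 0 1'; python3 -m handwheel '0 0 0 0 .7;0 0 0 0 .4;0 0 0 0 .4;0 0 0 0 .4;0 0 0 0 .4;0 0 .4 0 .4;0 0 .8 0 .4;0 0 1 0 .4;0 0 .3 0 .4;0 0 0 0 .4'; python3 -c "
from h import *
caddy()
bushes()"
```

```text
clock: 36.2
eef_pos: [475.5, 309.1, 19.8]
eef_rot: [3.14, -0.0, 1.638]
wrist_force: [0.2, -0.2, -1.0]
finger_gap: 35.4
finger_force: 25.0
clock: 37.03
eef_pos: [476.2, 310.2, 122.7]
eef_rot: [3.136, -0.003, 1.639]
wrist_force: [0.0, -0.5, 0.6]
finger_gap: 56.6
finger_force: 0.0
tcp [476.2 310.2 122.7] [ 3.136e+00 -3.000e-03  1.639e+00]
rim ((476.29547119140625, 356.9794921875), (129.1309051513672, 231.83001708984375), 3.5816054344177246)
bar 3306 [249. 144.] ((470.0527648925781, 360.01165771484375), (114.02775573730469, 18.92926025390625), 3.5969369411468506)
tcp [475.3 309.7 120.1] yaw 1.639 gap 56.2 F [-0.3  0.5 -0.5]
1058 px [250.  38.] circ 467.4 412.7 72.8 ell [467.  414.6] units [-0.207  2.622]
151 px [185. 191.] circ 417.2 310.7 34.2 ell [417.1 313. ] units [-1.456  0.081]
146 px [316. 191.] circ 528.9 319.1 32.3 ell [529. 320.] units [1.342 0.257]
172 px [253. 185.] circ 476.2 314.4 17.1 ell [476.4 314.7] units [0.028 0.125]
117 px [254. 206.] circ 475.7 306.1 12.4 ell [476.  305.1] units [ 0.018 -0.117]
352 px [255. 245.] circ 479.9 266.4 41.2 ell [479.9 266.4] units [ 0.114 -1.083]
```

```bash
python3 -m handwheel '-.05 .64 0 1 .5;-.06 .64 0 1 .5;0 0 0 1 .5;0 0 0 1 .5;0 0 0 1 .5;0 0 0 1 .5;0 0 0 1 .5;0 0 0 1 .5;0 0 0 1 .5;0 0 0 1 .5;0 0 0 1 .5;0 0 0 1 .5'; python3 -m handwheel '0 0 0 1 .5;0 0 0 1 .5;0 0 0 1 .5;0 0 0 1 .5;0 0 0 1 .5;0 0 0 1 .5;0 0 0 0 .5;0 0 0 0 .5;0 0 0 0 .5'; python3 -c "
from h import *
caddy()
p,d,K,T=snap('wrist');W=cloud(d,K,T)
m=(W[...,2]>77)&(W[...,2]<87);P=W[m];P=P[(abs(P[:,0]-471)<75)&(abs(P[:,1]-361)<30)];print(len(P),cv2.minAreaRect(P[:,:2].astype(np.float32)))"
```

```text
clock: 38.13
eef_pos: [469.7, 360.1, 116.6]
eef_rot: [-3.139, -0.002, 2.69]
wrist_force: [0.0, -0.9, -0.3]
finger_gap: 46.9
finger_force: 0.0
clock: 38.88
eef_pos: [470.1, 360.4, 117.9]
eef_rot: [-3.141, -0.001, -3.077]
wrist_force: [-0.0, 0.8, -0.0]
finger_gap: 46.8
finger_force: 0.0
tcp [470.1 360.4 117.9] [-3.141e+00 -1.000e-03 -3.077e+00]
rim ((481.6327209472656, 372.033935546875), (143.00662231445312, 216.41458129882812), 3.434581756591797)
bar 2549 [257. 212.] ((469.10064697265625, 361.950439453125), (109.08501434326172, 13.640079498291016), 3.3682339191436768)
3248 ((469.21392822265625, 361.9091796875), (121.48479461669922, 23.41988754272461), 3.7204842567443848)
```

```bash
python3 -m handwheel '0 .04 -.5 0 .5;0 0 -.5 0 .5;0 0 -.5 0 .5;0 0 0 0 .5;0 0 0 0 .7;0 0 0 0 1;0 0 0 0 1;0 0 0 0 1;0 0 0 0 1;0 0 0 0 1;0 0 0 0 1;0 0 0 0 1' 50; python3 -m handwheel '0 0 .15 0 1;0 0 .3 0 1;0 0 .4 0 1;0 0 .4 0 1;0 0 .3 0 1;0 0 0 0 1;0 0 0 0 1;0 0 0 0 1'
```

```text
clock: 39.98
eef_pos: [470.6, 362.4, 59.6]
eef_rot: [3.141, 0.001, -3.074]
wrist_force: [-1.2, -0.5, 6.2]
finger_gap: 13.8
finger_force: 50.0
clock: 40.65
eef_pos: [470.0, 361.9, 120.0]
eef_rot: [-3.141, -0.001, -3.074]
wrist_force: [0.2, -0.3, -6.8]
finger_gap: 13.6
finger_force: 50.0
```

```bash
python3 -m handwheel '.05 -.2 0 0 1;.05 -.4 0 0 1;.05 -.6 0 0 1;.05 -.7 0 -.08 1;.05 -.7 0 -.08 1;.05 -.7 0 -.08 1;.05 -.7 0 -.08 1;.05 -.7 0 -.08 1;.05 -.7 0 -.08 1;.05 -.7 0 -.08 1;.05 -.7 0 -.08 1;.05 -.7 0 -.08 1'; python3 -m handwheel '.05 -.7 0 -.06 1;.05 -.7 0 0 1;.05 -.7 0 0 1;.05 -.7 0 0 1;.05 -.7 0 0 1;.05 -.7 0 0 1;.05 -.7 0 0 1;.05 -.7 0 0 1;.05 -.7 0 0 1;.05 -.7 0 0 1;.05 -.7 0 0 1;.05 -.7 0 0 1'; python3 -m handwheel '.05 -.7 0 0 1;.05 -.6 0 0 1;.04 -.4 0 0 1;.02 -.22 0 0 1;0 0 0 0 1;0 0 0 0 1;0 0 0 0 1'; python3 - <<'E'
from h import *
caddy()
p,d,K,T=snap('top');W=cloud(d,K,T);h=cv2.cvtColor(p,cv2.COLOR_RGB2HSV).astype(int)
p,d,K,T=snap('wrist');W=cloud(d,K,T);h=cv2.cvtColor(p,cv2.COLOR_RGB2HSV).astype(int)
m=(h[...,0]>55)&(h[...,0]<85)&(h[...,1]>90)&(W[...,2]<10)
P=W[m];print('mat',len(P),P.min(0).round(1),P.max(0).round(1))
E
```

```text
clock: 41.65
eef_pos: [493.6, 59.6, 120.5]
eef_rot: [-3.141, -0.001, -3.138]
wrist_force: [-0.6, -0.7, -6.1]
finger_gap: 13.4
finger_force: 50.0
clock: 42.65
eef_pos: [516.9, -276.0, 120.4]
eef_rot: [3.141, -0.001, 3.141]
wrist_force: [-0.0, -0.5, -5.6]
finger_gap: 13.3
finger_force: 50.0
clock: 43.23
eef_pos: [524.5, -349.7, 120.7]
eef_rot: [3.141, -0.0, -3.141]
wrist_force: [0.8, 0.7, -6.1]
finger_gap: 13.5
finger_force: 50.0
tcp [ 524.5 -349.7  120.7] [ 3.141 -0.    -3.141]
rim ((0.0, 0.0), (0.0, 0.0), 0.0)
bar 216 [395. 161.] ((485.58209228515625, -253.9307098388672), (30.463327407836914, 1.4719363451004028), 0.2650606632232666)
bar 847 [127. 224.] ((536.9616088867188, -440.43389892578125), (122.85191345214844, 51.28488540649414), 27.584613800048828)
bar 531 [381. 250.] ((551.8745727539062, -256.83856201171875), (31.481279373168945, 76.84922790527344), 64.36012268066406)
mat 8965 [ 440.7 -485.6   -1.5] [ 470.7 -230.7    6.9]
```

```bash
python3 -m handwheel '-.02 -.14 -.2 0 1;0 0 -.4 0 1;0 0 -.4 0 1;0 0 -.25 0 1;0 0 -.12 0 1;0 0 -.03 0 1;0 0 0 0 1;0 0 0 0 1'; python3 -m handwheel '0 0 -.03 0 1;0 0 -.02 0 1;0 0 0 0 1;0 0 0 0 1'
```

```text
clock: 44.05
eef_pos: [524.4, -356.5, 65.7]
eef_rot: [-3.141, 0.001, 3.141]
wrist_force: [-0.2, 0.0, -6.0]
finger_gap: 13.7
finger_force: 50.0
clock: 44.38
eef_pos: [524.0, -356.2, 63.1]
eef_rot: [-3.141, 0.0, 3.141]
wrist_force: [0.8, 0.2, -6.2]
finger_gap: 13.7
finger_force: 50.0
```

```bash
python3 -m handwheel '0 0 -.03 0 1;0 0 0 0 1;0 0 0 0 1'
```

```text
clock: 44.63
eef_pos: [524.1, -356.3, 62.5]
eef_rot: [-3.141, 0.001, 3.141]
wrist_force: [-3.7, 3.4, 3.7]
finger_gap: 13.8
finger_force: 50.0
```

```bash
python3 -m handwheel '0 0 0 0 .8;0 0 0 0 .5;0 0 0 0 .5;0 0 0 0 .5;0 0 0 0 .5;0 0 .4 0 .5;0 0 .8 0 .5;0 0 1 0 .5;0 0 1 0 .5;-.5 .6 1 0 .5;-.5 .8 .5 0 .5;-.3 .9 .3 0 .5'; python3 -m handwheel '-.1 .9 0 0 .5;-.1 .9 0 0 .5;-.1 .9 0 0 .5;-.1 .9 0 0 .5;-.1 .9 0 0 .5;0 .9 0 0 .5;0 .9 0 0 .5;0 .9 0 0 .5;0 .9 0 0 .5;0 0 0 0 0;0 0 0 0 0'; python3 - <<'E'
from h import *
out=[snap(n)[0] for n in('top','scene')]
a=out[0][110:270,190:430];b=out[1][120:320,150:410]
a=cv2.resize(a,(600,400));b=cv2.resize(b,(260,200))
A=cv2.resize(out[0][110:270,190:430],(480,320));B=cv2.resize(out[1][150:330,200:410],(320,274))
I=np.zeros((320,800,3),np.uint8);I[:,:480]=A;I[:274,480:]=B
cv2.imwrite('pics/fin.png',cv2.cvtColor(I,cv2.COLOR_RGB2BGR))
s=read_state();print(s['eef_pos'])
p,d,K,T=snap('top');W=cloud(d,K,T);h=cv2.cvtColor(p,cv2.COLOR_RGB2HSV).astype(int)
m=(h[...,0]>98)&(h[...,0]<118)&(h[...,1]>130)&(abs(W[...,1]+355)<130)&(abs(W[...,0]-524)<100)&(W[...,2]>38)&(W[...,2]<52)
print('caddy rim',cv2.minAreaRect(W[m][:,:2].astype(np.float32)))
p,d,K,T=snap('scene');W=cloud(d,K,T);m=(abs(W[...,0]-370)<20)&(abs(W[...,1]+272)<20)&(W[...,2]>48)
P=W[m];print('gauge',len(P),np.percentile(P,[2,50,98],0).round(1).tolist())
E
```

```text
clock: 45.63
eef_pos: [475.1, -269.4, 256.5]
eef_rot: [-3.14, 0.003, 3.139]
wrist_force: [0.1, 0.3, 0.9]
finger_gap: 47.1
finger_force: 0.0
clock: 46.55
eef_pos: [456.0, 56.0, 254.1]
eef_rot: [-3.142, 0.0, -3.139]
wrist_force: [-0.2, -1.6, 0.2]
finger_gap: 56.9
finger_force: 0.0
[456.10106178  54.14532567 254.03124944]
caddy rim ((521.5639038085938, -355.05560302734375), (200.54513549804688, 120.92894744873047), 89.69503021240234)
gauge 202 [[354.0, -282.7, 50.0], [361.6, -277.2, 78.0], [374.2, -262.3, 94.4]]
```

View pics/fin.png

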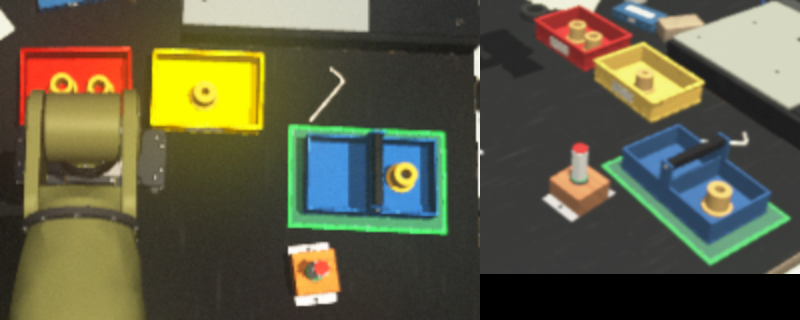

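The final picture shows two bushes in the red bin (62,85 and 100,85) and one in the yellow bin (204,93). One bush stands upright in the caddy (402,176), the caddy is square on the mat, and the gauge is seated in its stand.

```bash
python3 -c "
from cell import *
print(sign_off())"
```

```text
the job is handed in; nothing more can be done
None
```

The job is handed in, result not yet reported: two oversize bushes are in the red bin, one undersize in the yellow bin, the one right bush is upright in the caddy on the mat, and the gauge is back in its stand. The gauge missed the bore on the first try of the right bush and was pressed to about 30 N (limit 40 N) before I realigned it.

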